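Put the pastry cutters back on their outlined rests

TASK

Put each of the four pastry cutters away on the rest whose raised outline has the cutter's shape, turned so that it stands upright and fully down on the board inside the rim. Leave the bowl and the jar where they are.

Things in the scene. Friction and masses are not known exactly. Their poses are not given: they have to be found in the camera images.
- round_handle (a point): Loose pastry cutter, 0.13 to 0.25 kg: dark steel body 30 mm high, seen from above round, 64 mm across; on its middle a beech handle 44 mm long (x), 20 wide (y), 44 high; 74 mm high in all. Point: centre of the handle, 52 mm above the underside, 22 above the steel top; z up.
- square_handle (a point): Loose pastry cutter, 0.13 to 0.25 kg: dark steel body 30 mm high, seen from above square, 60 x 60 mm; on its middle a beech handle 44 mm long (x), 20 wide (y), 44 high; 74 mm high in all. Point: centre of the handle, 52 mm above the underside, 22 above the steel top; z up.
- oblong_handle (a point): Loose pastry cutter, 0.13 to 0.25 kg: dark steel body 30 mm high, seen from above oblong rectangle, 88 mm along its x by 34 mm along y; on its middle a beech handle 44 mm long (x), 20 wide (y), 44 high; 74 mm high in all. Point: centre of the handle, 52 mm above the underside, 22 above the steel top; z up.
- triangle_handle (a point): Loose pastry cutter, 0.13 to 0.25 kg: dark steel body 30 mm high, seen from above equilateral triangle of side 85 mm, one corner pointing along its +x (corner 49 mm, flat sides 24.5 mm from the centre); on its middle a beech handle 44 mm long (x), 20 wide (y), 44 high; 74 mm high in all. Point: centre of the handle, 52 mm above the underside, 22 above the steel top; z up.
- rest_round: Fixed rest: pale round board, 136 mm across, 8 thick, with a dark raised rim (8 mm high, 6 thick) outlining a circle 80 mm across inside; 8 mm clear of the cutter all round. Origin under the outline's centre, at table height; the cutter stands on the board's face, 8 mm above it.
- rest_square: Fixed rest: pale round board, 136 mm across, 8 thick, with a dark raised rim (8 mm high, 6 thick) outlining a square 76 x 76 mm inside, sides along x and y; 8 mm clear of the cutter all round. Origin under the outline's centre, at table height; the cutter stands on the board's face, 8 mm above it.
- rest_oblong: Fixed rest: pale round board, 136 mm across, 8 thick, with a dark raised rim (8 mm high, 6 thick) outlining a rectangle 104 mm (x) by 50 mm (y) inside; 8 mm clear of the cutter all round. Origin under the outline's centre, at table height; the cutter stands on the board's face, 8 mm above it.
- rest_triangle: Fixed rest: pale round board, 136 mm across, 8 thick, with a dark raised rim (8 mm high, 6 thick) outlining an equilateral triangle of side 113 mm inside (sides 32.5 mm from the centre), one corner along +x, corners open; 8 mm clear of the cutter all round. Origin under the outline's centre, at table height; the cutter stands on the board's face, 8 mm above it.
- bowl: Bystander: steel bowl, 120 mm across, 50 mm high, standing loose; origin at the centre of its underside.
- jar: Bystander: closed amber glass jar, 64 mm across, 85 mm high, standing loose; origin at the centre of its underside.
Things that resemble listed ones, but are neither listed nor needed, are in the scene too. What is shaped like the part that bears round_handle but purple or red is not meant. Leave any yellow look-alike of the part that bears triangle_handle alone.

How it is judged:
By the outcome, as a careful person would: the job done as asked, in the order asked, and still so for the second after the job is handed in, with the robot touching nothing.
It also fails if it takes over 115 s, if anything falls off the work surface, if the arm or the gripper's body presses on something with over 40 N, if the wrist force passes 120 N, or if a joint passes its speed limit or range.

ROBOT

A 7-joint arm with a two-finger parallel gripper is mounted at the origin on the work surface. World frame = base frame: x ahead of the robot, y to its left, z up, the work surface at z = 0. Lengths are in m, angles in rad, forces in N, time in s.
With the tool pointing down it reaches from about 0.4 to 0.875 m from the base axis. Payload 19.3 kg.
Tool frame: the origin (TCP) lies on the centre line of the jaws, within the pads' length; the fingertips stand 11 mm ahead of it and the grasp point (between the pads) lies 8 mm behind it (bot.tip_extent is the z of the fingertips in the tool frame, in m); z points along the fingers, y is the line along which they close (so a half turn about z gives the same grasp; the last joint's range is limited). The gripper opens to 85 mm and grips with 20 to 120 N. Pads are 22 mm wide; open, the fingers measure 114 mm over their backs; the gripper's body (76 mm by 85 mm) begins 54 mm behind the grasp point. The pads swing forward as they close: fully open they stand 13 mm farther back than shut.
Start: joints at [1.237, 0.521, -0.036, 1.599, 0.021, 1.021, -0.113], TCP at [0.163, -0.603, 0.242] pointing down, gripper open.
Joint ranges: [-2.91, 2.91], [-0.3, 2.13], [-1.5, 1.42], [0.17, 2.43], [-1.26, 4.41], [0.16, 1.93], [-2.52, 2.52]. Speed limits (rad/s): [1.89, 1.89, 2.39, 2.39, 3.01, 3.01, 3.01].

INTERFACE

Orientations are given as a unit quaternion [w, x, y, z].
In Python, from cell import bot gives the robot as it stands.
- The arm moves only by the tool apply_moves, never from a script. Its argument "commands" is a list of rows, each a list of 3 entries, a list of its own where there are three numbers: the opening in per cent of the stroke, from 0 (shut) to 100 (fully open), then the shift along the tool's x, y, z in cm, then the turn about the tool's z in degrees. A call has 1 to 5 rows; each row shifts and turns the commanded pose from where the row before left it, along the tool's axes as they then stand; what a row does not reach is not made up. A row lasts 1/12 s, in which the tool goes at most 41.7 mm and 7.16 degrees, less where a joint would pass 70% of its speed; a pose out of reach is approached as far as the arm can. A call is refused whole if a number of a shift passes 4.17 or a number of a turn 7.16, either way. A call with a gripper value outside its range is refused whole. The fingers move at their own pace and stop on an object; "grip_force" is the grip in N (left out, the last holds). Time passes only in rows, so rows that do not move let the fingers close. It gives the time, the measured TCP pose, the force, the opening and the grip force at its end, in the units of the state.
- bot.observe(): the state, without advancing time (a new reading comes with each control period).
- bot.grab_frame(name): name is "scene" or "top" or "wrist"; returns (picture, depth): 420x560x3 uint8, blue, green, red; 420x560 float32, m along the optical axis (not along the pixel's ray), 0 where there is no reading.
- bot.get_calibration(name): a dict with "fx", "fy", "cx", "cy" (pixels), "R" (3x3) and "t" (3): a world point X has camera coordinates R X + t. Camera axes: x right, y down, z forward; pixel columns grow to the right and rows downward; lengths in m; the calibration is good to about 2 mm. The wrist camera is an equidistant fisheye: a pixel r from the principal point sees the ray r / f radians off the axis. A picture is of the moment at which its call begins: read the wrist's pose just before it. get_calibration takes no time and is no camera call; for the wrist camera it gives the pose at the moment of the call.
- bot.close_job(): hands the job in; it is judged then, once.
The state is a dict: "clock": time; "joint_pos": joint angles; "joint_vel": joint speeds; "joint_efforts": joint torques, N m; "tool_pos": TCP position; "eef_rot": TCP orientation; "force": force on the tool from outside, world axes, zero at the start; "wrist_torque": the same for the moment, N m; "opening": finger opening in m; "grasp_force": force on a finger pad.
Only numpy, scipy, OpenCV 4.12 (cv2) and the standard library are available. Lean on these libraries where they do the work, as an engineer would, in place of code of your own. Each camera call takes 0.05 s, during which the arm holds its last target. There are 200 camera calls.

## Working session

There is one attempt and no reset: what is moved stays moved. The work goes in short steps, Python scripts to look and compute and a tool call to move; the robot and the scene stay as the last step left them, time stands still between calls to the robot, and variables do not carry over. Pictures are saved under pics/ and viewed, at most 14 in all, crops included, and the job is handed in when it is done.

Besides the shell and the picture viewer there is one more tool, called after ">>>" by a JSON object that holds its "fn" and its "kwargs", one argument or row to a line. apply_moves: Moves the arm, as the interface text tells. Its arguments: {"type":"object","properties":{"commands":{"type":"array","items":{"type":"array"}},"grip_force":{"type":"number"}},"required":["commands"]}

```bash
mkdir -p pics; ls; python3 - <<'E'
from cell import bot
import cv2,numpy as np
for n in("top","scene"):
    p,d=bot.grab_frame(n); cv2.imwrite(f"pics/{n}0.png",p); np.save(f"pics/{n}0.npy",d)
    c=bot.get_calibration(n); print(n,{k:np.round(v,3).tolist() for k,v in c.items()})
print(bot.observe(),bot.tip_extent)
E
```

```text
pics
top {'fx': 538.149, 'fy': 538.149, 'cx': 284.199, 'cy': 206.751, 'R': [[0.011, -1.0, -0.005], [-0.987, -0.01, -0.16], [0.159, 0.007, -0.987]], 't': [-0.037, 0.568, 1.687]}
scene {'fx': 461.455, 'fy': 461.455, 'cx': 276.311, 'cy': 212.955, 'R': [[0.691, 0.723, -0.013], [0.608, -0.591, -0.53], [-0.391, 0.359, -0.848]], 't': [-0.373, -0.328, 1.432]}
{'clock': 0.1, 'joint_pos': array([ 1.23680128,  0.52195572, -0.03633272,  1.59993756,  0.0211777 ,
        1.02109019, -0.11277962]), 'joint_vel': array([ 0.00052425, -0.00118165, -0.00046073, -0.00090682,  0.00071688,
        0.00013728, -0.0004035 ]), 'joint_efforts': array([ 4.28119150e-03, -9.28494787e+01,  1.98390216e+00, -3.70528615e+01,
        1.79501460e-02,  5.49072545e-03,  1.22555894e-04]), 'tool_pos': array([ 0.16286986, -0.60311184,  0.24178721]), 'eef_rot': array([-4.95357551e-04,  9.91313863e-01,  1.31516433e-01, -8.99899483e-05]), 'force': array([ 0.37165421, -0.14189492,  0.21704176]), 'wrist_torque': array([ 0.01473681,  0.00178457, -0.04599033]), 'grasp_force': 0.0, 'opening': 0.08561111469394941} 0.011
```

View pics/top0.png

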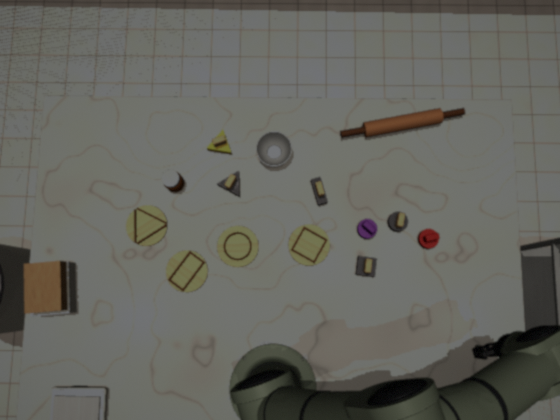

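View pics/scene0.png

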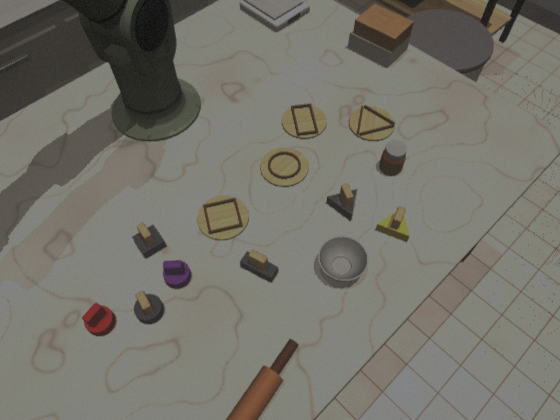

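```bash
cat > h.py <<'E'
from cell import bot
import cv2,numpy as np
def cloud(d,c):
    v,u=np.mgrid[:d.shape[0],:d.shape[1]]
    P=np.stack([(u-c['cx'])/c['fx']*d,(v-c['cy'])/c['fy']*d,d],-1)
    return (P-np.array(c['t']))@np.array(c['R'])
def cast(uv,c,z):
    uv=np.atleast_2d(np.asarray(uv,float)); R=np.array(c['R']);t=np.array(c['t'])
    r=np.c_[(uv[:,0]-c['cx'])/c['fx'],(uv[:,1]-c['cy'])/c['fy'],np.ones(len(uv))]@R
    o=-R.T@t
    return o+r*((z-o[2])/r[:,2])[:,None]
E
python3 - <<'E'
from h import *
p=cv2.imread("pics/top0.png");d=np.load("pics/top0.npy");c=bot.get_calibration("top")
P=cloud(d,c)
q=cv2.resize(p[130:300,110:450],None,fx=2.35,fy=2.35,interpolation=cv2.INTER_CUBIC)
cv2.imwrite("pics/crop1.png",cv2.convertScaleAbs(q,alpha=1.8))
print("table z",np.median(P[290:320,200:300,2]))
for n,(u,v) in dict(round=(398,221),square=(366,266),oblong=(320,190),tri=(231,183),ytri=(220,143),bowl=(275,150),jar=(175,182)).items():
    s=P[v-20:v+20,u-20:u+20].reshape(-1,3);
    for lo,hi in((.015,.05),(.055,.1)):
        a=s[(s[:,2]>lo)&(s[:,2]<hi)]
        if len(a)<8: continue
        (cx,cy),wh,an=cv2.minAreaRect((a[:,:2]*1000).astype(np.float32))
        print(n,lo,len(a),"mean",a.mean(0).round(3),"rect",round(cx),round(cy),np.round(wh),round(an))
b=p.astype(int).sum(2)
for n,(u,v) in dict(tri=(148,226),oblong=(187,271),round=(238,246),square=(310,245)).items():
    w=p[v-24:v+24,u-24:u+24]; hsv=cv2.cvtColor(w,cv2.COLOR_BGR2HSV)
    disc=((hsv[...,1]>75)).astype(np.uint8)
    k=max(cv2.findContours(disc,0,1)[0],key=cv2.contourArea)
    f=np.zeros_like(disc);cv2.drawContours(f,[k],-1,1,-1);e=cv2.erode(f,np.ones((5,5)))
    rim=(e>0)&(hsv[...,2]<np.median(hsv[...,2][e>0])*.75)
    yy,xx=np.nonzero(rim);X=cast(np.c_[xx+u-24,yy+v-24],c,.016)[:,:2]
    M=cv2.moments(f,True);D=cast([[M['m10']/M['m00']+u-24,M['m01']/M['m00']+v-24]],c,.008)[0]
    print(n,"disc",D.round(3),"rect",cv2.minAreaRect((X*1000).astype(np.float32)),"tri",cv2.minEnclosingTriangle((X*1000).astype(np.float32).reshape(-1,1,2))[1].reshape(-1,2).round() if n=='tri' else '')
E
```

```text
table z 0.0014588437241557465
round 0.015 218 mean [ 0.527 -0.395  0.031] rect 539 -405 [63. 87.] 57
round 0.055 101 mean [ 0.528 -0.398  0.073] rect 529 -399 [20. 45.] 79
square 0.015 263 mean [ 0.382 -0.292  0.031] rect 384 -296 [62. 60.] 83
square 0.055 103 mean [ 0.383 -0.294  0.073] rect 383 -295 [20. 43.] 84
oblong 0.015 193 mean [ 0.623 -0.142  0.031] rect 625 -135 [89. 52.] 16
oblong 0.055 93 mean [ 0.626 -0.144  0.074] rect 628 -144 [44. 20.] 16
tri 0.015 213 mean [0.645 0.141 0.031] rect 660 157 [106.  77.] 2
tri 0.055 98 mean [0.647 0.142 0.073] rect 649 142 [21. 43.] 64
ytri 0.015 203 mean [0.777 0.182 0.031] rect 785 185 [81. 91.] 88
ytri 0.055 95 mean [0.782 0.182 0.073] rect 783 182 [22. 43.] 18
bowl 0.015 596 mean [0.771 0.007 0.031] rect 764 5 [116. 111.] 23
bowl 0.055 29 mean [0.779 0.003 0.057] rect 760 6 [112. 114.] 83
jar 0.015 59 mean [0.637 0.314 0.032] rect 651 317 [39. 75.] 61
jar 0.055 317 mean [0.649 0.328 0.081] rect 651 330 [61. 58.] 77
tri disc [0.508 0.419 0.008] rect ((508.6005859375, 410.8243713378906), (102.20894622802734, 94.70890808105469), 3.1631345748901367) tri [[439. 454.]
 [571. 462.]
 [513. 342.]]
oblong disc [0.361 0.283 0.008] rect ((361.85302734375, 282.08349609375), (62.68498992919922, 107.43123626708984), 54.68874740600586) tri 
round disc [0.442 0.12  0.008] rect ((445.0410461425781, 120.57149505615234), (87.79564666748047, 84.29109954833984), 1.1913102865219116) tri 
square disc [ 0.45  -0.112  0.008] rect ((450.67340087890625, -111.6393051147461), (86.56672668457031, 87.7631607055664), 61.47121047973633) tri
```

View pics/crop1.png

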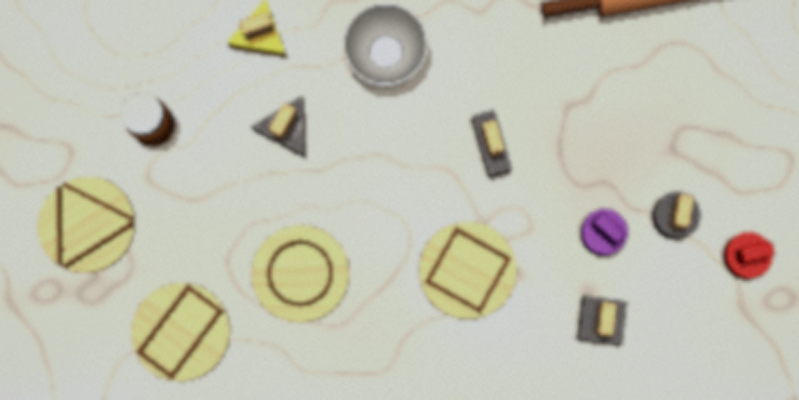

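Dark steel cutters in the top view are the round one at (398,221), square (366,266), oblong (320,190) and triangle (231,183). The purple (367,229) and red (429,239) rounds and the yellow triangle (220,143) are look-alikes, and the crop confirms their colours. I'll start with the dark round one.

```bash
cat > go.py <<'E'
import sys
from h import *
x,y,z,a=map(float,sys.argv[1:5]); s=bot.observe(); w,i,j,k=s['eef_rot']
yaw=np.degrees(np.arctan2(2*(i*j+w*k),1-2*(j*j+k*k)))
t=-((a-yaw+180)%360-180); r=np.radians(a); D=np.array([x,y])-s['tool_pos'][:2]
print("t%.2f pos"%s['clock'],s['tool_pos'].round(4),"yaw %.1f"%yaw,"j7 %.2f"%s['joint_pos'][6])
print("turn %.1f  then x %.2f y %.2f  z %.2f cm  dist %.2f"%(t,100*(D@[np.cos(r),np.sin(r)]),100*(D@[np.sin(r),-np.cos(r)]),100*(s['tool_pos'][2]-z),100*np.hypot(*D)))
E
python3 go.py .529 -.398 .16 -11
```

```text
t0.10 pos [ 0.1629 -0.6031  0.2418] yaw 15.1 j7 -0.11
turn 26.1  then x 32.03 y -27.12  z 8.18 cm  dist 41.97
```

>>> {"fn": "apply_moves", "kwargs": {
  "commands": [
    [60,[0,0,2],6.5],
    [60,[0,0,2],6.5],
    [60,[0,0,2],6.5],
    [60,[0,0,2],6.5]
  ],
  "grip_force": 50
}}

```text
clock: 0.43
tool_pos: [0.1628, -0.6032, 0.1612]
eef_rot: [-0.0, 0.995, -0.098, -0.0]
force: [-0.0, -0.4, 0.1]
opening: 0.0511
grasp_force: 0.0
```

>>> {"fn": "apply_moves", "kwargs": {
  "commands": [
    [60,[2.9,-2.45,0],0],
    [60,[2.9,-2.45,0],0],
    [60,[2.9,-2.45,0],0],
    [60,[2.9,-2.45,0],0],
    [60,[2.9,-2.45,0],0]
  ]
}}

```text
clock: 0.85
tool_pos: [0.3298, -0.5092, 0.162]
eef_rot: [-0.0, 0.995, -0.095, -0.0]
force: [0.1, -0.6, 0.3]
opening: 0.0516
grasp_force: 0.0
```

>>> {"fn": "apply_moves", "kwargs": {
  "commands": [
    [60,[2.9,-2.45,0],0],
    [60,[2.9,-2.45,0],0],
    [60,[2.9,-2.45,0],0],
    [60,[0,0,0],0],
    [60,[0,0,0],0]
  ]
}}

```text
clock: 1.27
tool_pos: [0.4298, -0.4529, 0.1618]
eef_rot: [-0.001, 0.996, -0.093, -0.0]
force: [-1.0, -0.5, 0.1]
opening: 0.0511
grasp_force: 0.0
```

```bash
python3 go.py .529 -.398 .16 -11; python3 - <<'E'
from h import *
c=bot.get_calibration("wrist");p,d=bot.grab_frame("wrist");cv2.imwrite("pics/w1.png",cv2.convertScaleAbs(p,alpha=1.6));np.save("pics/w1.npy",d)
print({k:np.round(v,3).tolist() for k,v in c.items()})
E
```

```text
t1.27 pos [ 0.4298 -0.4529  0.1618] yaw -10.7 j7 -1.00
turn 0.3  then x 8.69 y -7.28  z 0.18 cm  dist 11.34
{'fx': 325.192, 'fy': 325.192, 'cx': 279.251, 'cy': 202.799, 'R': [[-0.185, -0.983, -0.0], [-0.931, 0.175, 0.319], [-0.314, 0.059, -0.948]], 't': [-0.366, 0.465, 0.465]}
```

View pics/w1.png

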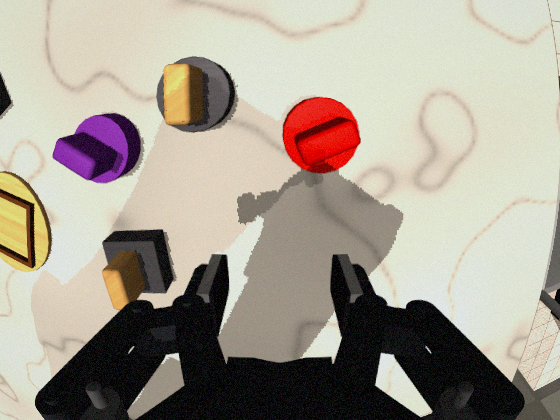

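The wrist view shows the dark round cutter at (195,95) and its beech handle at (183,95), with the red look-alike at (322,135) and the purple one at (105,148). I'll refine the handle position from wrist depth.

```bash
cat >> h.py <<'E'
def wcloud(d,c):
    v,u=np.mgrid[:d.shape[0],:d.shape[1]]; x=(u-c['cx'])/c['fx'];y=(v-c['cy'])/c['fy'];t=np.hypot(x,y)+1e-9
    k=np.tan(t)/t*d
    return (np.stack([x*k,y*k,d],-1)-np.array(c['t']))@np.array(c['R'])
def rect(P,x,y,r,lo,hi):
    m=(np.hypot(P[...,0]-x,P[...,1]-y)<r)&(P[...,2]>lo)&(P[...,2]<hi); a=P[m]
    (cx,cy),(w,h),an=cv2.minAreaRect((a[:,:2]*1000).astype(np.float32))
    if w<h: an+=90
    print(len(a),"mean",a.mean(0).round(4),"rect mm %.1f %.1f size %.0f %.0f long axis %.1f"%(cx,cy,w,h,(an+90)%180-90))
def wrist():
    c=bot.get_calibration("wrist");p,d=bot.grab_frame("wrist"); return p,d,c
E
python3 - <<'E'
from h import *
d=np.load("pics/w1.npy");P=wcloud(d,bot.get_calibration("wrist"))
print(np.median(P[20:60,380:440,2]))
rect(P,.529,-.398,.045,.066,.082); rect(P,.529,-.398,.06,.024,.036)
rect(P,.383,-.294,.045,.066,.082); rect(P,.383,-.294,.05,.024,.036)
E
```

```text
-0.00040683314752593087
1695 mean [ 0.5269 -0.4026  0.0725] rect mm 527.2 -401.3 size 21 44 long axis -11.4
2226 mean [ 0.5248 -0.4112  0.0293] rect mm 527.2 -401.3 size 63 63 long axis 85.8
803 mean [ 0.3858 -0.2986  0.0721] rect mm 382.5 -296.9 size 20 44 long axis -8.1
1739 mean [ 0.3881 -0.3078  0.0291] rect mm 381.3 -296.2 size 62 62 long axis -7.6
```

>>> {"fn": "apply_moves", "kwargs": {
  "commands": [
    [60,[2.9,-2.4,0],0],
    [60,[2.9,-2.4,0],0],
    [60,[2.9,-2.4,0],0],
    [60,[0,0,0],0],
    [60,[0,0,0],0]
  ]
}}

```text
clock: 1.73
tool_pos: [0.5274, -0.3998, 0.1618]
eef_rot: [-0.0, 0.996, -0.094, -0.0]
force: [-1.2, 0.7, 0.2]
opening: 0.0513
grasp_force: 0.0
```

```bash
python3 go.py .529 -.398 .048 -11
```

```text
t1.73 pos [ 0.5274 -0.3998  0.1618] yaw -10.8 j7 -1.16
turn 0.2  then x 0.12 y -0.21  z 11.38 cm  dist 0.24
```

>>> {"fn": "apply_moves", "kwargs": {
  "commands": [
    [60,[0,0.15,3],0.5],
    [60,[0,0,3],0],
    [60,[0,0,3],0],
    [60,[0,0,2.3],0],
    [60,[0,0,0],0]
  ]
}}

```text
clock: 2.15
tool_pos: [0.5225, -0.4022, 0.0449]
eef_rot: [-0.001, 0.995, -0.1, -0.003]
force: [-1.1, 0.7, -0.4]
opening: 0.0511
grasp_force: 0.0
```

>>> {"fn": "apply_moves", "kwargs": {
  "commands": [
    [0,[0,0,0],0],
    [0,[0,0,0],0],
    [0,[0,0,0],0],
    [0,[0,0,0],0],
    [0,[0,0,0],0]
  ]
}}

```text
clock: 2.57
tool_pos: [0.5269, -0.403, 0.0513]
eef_rot: [0.001, 0.995, -0.099, 0.001]
force: [-2.8, -1.5, 8.6]
opening: 0.0197
grasp_force: 50.3
```

>>> {"fn": "apply_moves", "kwargs": {
  "commands": [
    [0,[0,0,-2],0],
    [0,[0,0,-3],0],
    [0,[0,0,-3],0],
    [0,[0,0,-3],0],
    [0,[0,0,0],0]
  ]
}}

```text
clock: 2.98
tool_pos: [0.5286, -0.4038, 0.1664]
eef_rot: [0.002, 0.995, -0.099, 0.004]
force: [0.2, -1.0, -0.9]
opening: 0.0193
grasp_force: 49.5
```

```bash
python3 go.py .443 .120 .058 -11
```

```text
t2.98 pos [ 0.5286 -0.4038  0.1664] yaw -11.4 j7 -1.16
turn -0.4  then x -18.39 y -49.79  z 10.84 cm  dist 53.08
```

>>> {"fn": "apply_moves", "kwargs": {
  "commands": [
    [0,[-1.3,-3.55,0],0],
    [0,[-1.3,-3.55,0],0],
    [0,[-1.3,-3.55,0],0],
    [0,[-1.3,-3.55,0],0],
    [0,[-1.3,-3.55,0],0]
  ]
}}

```text
clock: 3.4
tool_pos: [0.4973, -0.2137, 0.16]
eef_rot: [0.0, 0.995, -0.099, 0.001]
force: [2.0, 0.3, -2.7]
opening: 0.0197
grasp_force: 49.7
```

>>> {"fn": "apply_moves", "kwargs": {
  "commands": [
    [0,[-1.3,-3.55,0],0],
    [0,[-1.3,-3.55,0],0],
    [0,[-1.3,-3.55,0],0],
    [0,[-1.3,-3.55,0],0],
    [0,[-1.3,-3.55,0],0]
  ]
}}

```text
clock: 3.82
tool_pos: [0.4688, -0.0268, 0.16]
eef_rot: [-0.0, 0.995, -0.099, 0.001]
force: [1.4, 0.4, -1.4]
opening: 0.0191
grasp_force: 49.7
```

>>> {"fn": "apply_moves", "kwargs": {
  "commands": [
    [0,[-1.3,-3.55,0],0],
    [0,[-1.3,-3.55,0],0],
    [0,[-1.3,-3.55,0],0],
    [0,[-1.3,-3.55,0],0],
    [0,[0,0,0],0]
  ]
}}

```text
clock: 4.23
tool_pos: [0.4453, 0.1284, 0.16]
eef_rot: [-0.002, 0.995, -0.095, 0.001]
force: [0.6, 2.3, -1.0]
opening: 0.0196
grasp_force: 50.0
```

>>> {"fn": "apply_moves", "kwargs": {
  "commands": [
    [0,[0,0,0],0],
    [0,[0,0,0],0]
  ]
}}

```text
clock: 4.4
tool_pos: [0.4464, 0.1209, 0.1597]
eef_rot: [-0.0, 0.995, -0.099, 0.0]
force: [0.3, -0.2, -3.3]
opening: 0.0195
grasp_force: 50.0
```

```bash
python3 go.py .443 .120 .060 -11; python3 - <<'E'
from h import *
p,d,c=wrist();cv2.imwrite("pics/w2.png",cv2.convertScaleAbs(p,alpha=1.6));np.save("pics/w2.npy",d)
P=wcloud(d,c); rect(P,.443,.12,.12,.004,.012)
E
```

```text
t4.40 pos [0.4464 0.1209 0.1597] yaw -11.4 j7 -2.15
turn -0.4  then x -0.32 y 0.15  z 9.97 cm  dist 0.35
8955 mean [0.4658 0.1176 0.0073] rect mm 445.7 146.4 size 124 186 long axis -80.9
```

View pics/w2.png

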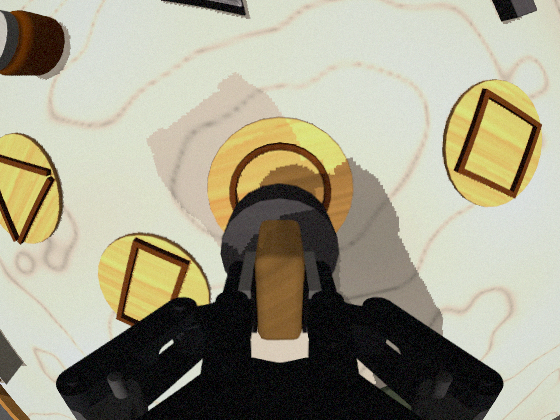

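The wrist view shows the round cutter held upright at (280,250), with its rest outline behind it at (280,185). The square rest is at (497,143), the oblong at (153,283) and the triangle at (22,190).

```bash
python3 - <<'E'
from h import *
c=bot.get_calibration("wrist");P=wcloud(np.load("pics/w2.npy"),c)
for n,x,y in(("round",.443,.12),("square",.45,-.112)):
    m=(np.hypot(P[...,0]-x,P[...,1]-y)<.08)&(P[...,2]>.005)&(P[...,2]<.012)
    m=cv2.morphologyEx(m.astype(np.uint8),cv2.MORPH_OPEN,np.ones((3,3)))>0
    print(n,cv2.minEnclosingCircle((P[m][:,:2]*1000).astype(np.float32)))
    rect(P,x,y,.06,.0125,.0195)
E
```

```text
round ((444.3766174316406, 119.41309356689453), 67.90097045898438)
1226 mean [0.4671 0.1151 0.015 ] rect mm 459.4 116.3 size 91 61 long axis 77.1
square ((451.03204345703125, -112.58472442626953), 68.60892486572266)
1639 mean [ 0.4534 -0.1082  0.0152] rect mm 450.9 -112.5 size 91 89 long axis 60.9
```

>>> {"fn": "apply_moves", "kwargs": {
  "commands": [
    [0,[-0.15,0.35,2.5],0],
    [0,[0,0,2.5],0],
    [0,[0,0,2.5],0],
    [0,[0,0,1.5],0],
    [0,[0,0,0.8],0]
  ]
}}

```text
clock: 4.87
tool_pos: [0.4437, 0.1165, 0.0598]
eef_rot: [0.001, 0.995, -0.1, -0.001]
force: [-0.0, 0.0, -2.6]
opening: 0.0195
grasp_force: 50.0
```

>>> {"fn": "apply_moves", "kwargs": {
  "commands": [
    [0,[0,0,0],0],
    [0,[0,0,0],0],
    [0,[0,0,0],0]
  ]
}}

```text
clock: 5.12
tool_pos: [0.4447, 0.1177, 0.062]
eef_rot: [-0.0, 0.995, -0.1, 0.001]
force: [-0.1, -0.1, -2.7]
opening: 0.0194
grasp_force: 50.3
```

```bash
python3 go.py .443 .120 .060 -11
```

```text
t5.12 pos [0.4447 0.1177 0.062 ] yaw -11.4 j7 -2.15
turn -0.4  then x -0.21 y -0.20  z 0.20 cm  dist 0.28
```

>>> {"fn": "apply_moves", "kwargs": {
  "commands": [
    [0,[0,0,0.2],0],
    [0,[0,0,0],0],
    [60,[0,0,0],0],
    [60,[0,0,0],0],
    [60,[0,0,0],0]
  ]
}}

```text
clock: 5.53
tool_pos: [0.4442, 0.1182, 0.0595]
eef_rot: [-0.0, 0.995, -0.099, 0.0]
force: [0.4, -0.5, -0.5]
opening: 0.0516
grasp_force: 0.0
```

>>> {"fn": "apply_moves", "kwargs": {
  "commands": [
    [60,[0,0,0],0],
    [60,[0,0,-2],0],
    [60,[0,0,-3],0],
    [60,[0,0,-3],-1.8],
    [60,[0,0,-2.5],-1.8]
  ]
}}

```text
clock: 5.95
tool_pos: [0.4441, 0.118, 0.1661]
eef_rot: [-0.0, 0.998, -0.067, 0.0]
force: [-0.1, -0.9, -0.6]
opening: 0.0513
grasp_force: 0.0
```

```bash
python3 go.py .382 -.297 .054 -7.8
```

```text
t5.95 pos [0.4441 0.118  0.1661] yaw -7.7 j7 -2.09
turn 0.1  then x -0.52 y 41.96  z 11.21 cm  dist 41.97
```

>>> {"fn": "apply_moves", "kwargs": {
  "commands": [
    [60,[-0.1,3.8,0],0],
    [60,[-0.1,3.8,0],0],
    [60,[-0.1,3.8,0],0],
    [60,[-0.1,3.8,0],0],
    [60,[-0.1,3.8,0],0]
  ]
}}

```text
clock: 6.37
tool_pos: [0.4128, -0.071, 0.1645]
eef_rot: [-0.0, 0.998, -0.068, 0.0]
force: [1.5, -0.7, -0.3]
opening: 0.0512
grasp_force: 0.0
```

>>> {"fn": "apply_moves", "kwargs": {
  "commands": [
    [60,[0,3.8,0],0],
    [60,[0,3.8,0],0],
    [60,[0,3.8,0],0],
    [60,[0,3.8,0],0],
    [60,[0,3.8,0],0]
  ]
}}

```text
clock: 6.78
tool_pos: [0.387, -0.2596, 0.1645]
eef_rot: [0.0, 0.998, -0.068, 0.0]
force: [1.3, -0.1, 0.0]
opening: 0.0514
grasp_force: 0.0
```

>>> {"fn": "apply_moves", "kwargs": {
  "commands": [
    [60,[0,3.8,0],0],
    [60,[0,0,0],0],
    [60,[0,0,0],0],
    [60,[0,0,0],0]
  ]
}}

```text
clock: 7.12
tool_pos: [0.3824, -0.295, 0.1642]
eef_rot: [-0.0, 0.998, -0.068, -0.0]
force: [-0.4, 0.8, -0.1]
opening: 0.0513
grasp_force: 0.0
```

```bash
python3 go.py .382 -.297 .054 -7.8;
```

```text
t7.12 pos [ 0.3824 -0.295   0.1642] yaw -7.8 j7 -1.12
turn -0.0  then x -0.01 y 0.20  z 11.02 cm  dist 0.20
```

>>> {"fn": "apply_moves", "kwargs": {
  "commands": [
    [60,[0,0.2,3],0],
    [60,[0,0,3],0],
    [60,[0,0,3],0],
    [60,[0,0,2],0],
    [60,[0,0,0],0]
  ]
}}

```text
clock: 7.53
tool_pos: [0.3813, -0.2949, 0.0513]
eef_rot: [-0.001, 0.998, -0.067, -0.002]
force: [-2.0, 1.1, -0.5]
opening: 0.0511
grasp_force: 0.0
```

>>> {"fn": "apply_moves", "kwargs": {
  "commands": [
    [0,[0,0,0],0],
    [0,[0,0,0],0],
    [0,[0,0,0],0],
    [0,[0,0,0],0],
    [0,[0,0,0],0]
  ]
}}

```text
clock: 7.95
tool_pos: [0.383, -0.2974, 0.0556]
eef_rot: [0.0, 0.998, -0.068, 0.001]
force: [-0.7, 3.6, 11.8]
opening: 0.0194
grasp_force: 55.1
```

>>> {"fn": "apply_moves", "kwargs": {
  "commands": [
    [0,[0,0,-2],0],
    [0,[0,0,-2.5],5.3],
    [0,[0,0,-2.5],5.3],
    [0,[0,0,-2.5],5.3],
    [0,[0,0,-1.5],5.3]
  ]
}}

```text
clock: 8.37
tool_pos: [0.3827, -0.2977, 0.1673]
eef_rot: [0.0, 0.968, -0.253, 0.002]
force: [0.7, -0.6, -1.2]
opening: 0.0191
grasp_force: 53.0
```

>>> {"fn": "apply_moves", "kwargs": {
  "commands": [
    [0,[0,0,0],0],
    [0,[0,0,0],0]
  ]
}}

```text
clock: 8.53
tool_pos: [0.3826, -0.2973, 0.1651]
eef_rot: [0.0, 0.968, -0.249, 0.001]
force: [0.1, -0.4, -2.9]
opening: 0.019
grasp_force: 53.1
```

```bash
python3 go.py .451 -.1125 .062 -29
```

```text
t8.53 pos [ 0.3826 -0.2973  0.1651] yaw -28.8 j7 -1.40
turn 0.2  then x -2.98 y -19.48  z 10.31 cm  dist 19.70
```

>>> {"fn": "apply_moves", "kwargs": {
  "commands": [
    [0,[-0.6,-3.9,0],0],
    [0,[-0.6,-3.9,0],0],
    [0,[-0.6,-3.9,0],0],
    [0,[-0.6,-3.9,0],0],
    [0,[-0.6,-3.9,0],0]
  ]
}}

```text
clock: 8.95
tool_pos: [0.4502, -0.1104, 0.1634]
eef_rot: [0.0, 0.969, -0.249, -0.001]
force: [2.0, -0.3, -2.2]
opening: 0.0193
grasp_force: 52.9
```

>>> {"fn": "apply_moves", "kwargs": {
  "commands": [
    [0,[0,0,0],0],
    [0,[0,0,0],0],
    [0,[0,0,0],0]
  ]
}}

```text
clock: 9.2
tool_pos: [0.4499, -0.1125, 0.1636]
eef_rot: [0.0, 0.968, -0.249, -0.001]
force: [0.9, -0.6, -3.2]
opening: 0.0192
grasp_force: 52.9
```

```bash
python3 go.py .451 -.1125 .064 -29; python3 - <<'E'
from h import *
p,d,c=wrist();cv2.imwrite("pics/w3.png",cv2.convertScaleAbs(p,alpha=1.6))
P=wcloud(d,c); z=bot.observe()['tool_pos']
rect(P,z[0],z[1],.055,.134,.143)   # steel top of held cutter
rect(P,.627,-.144,.045,.066,.082);rect(P,.627,-.144,.06,.024,.036)
E
```

```text
t9.20 pos [ 0.4499 -0.1125  0.1636] yaw -28.9 j7 -1.84
turn 0.1  then x 0.10 y -0.05  z 9.96 cm  dist 0.11
4866 mean [ 0.4647 -0.1206  0.1372] rect mm 457.5 -116.7 size 61 44 long axis 60.5
119 mean [ 0.607  -0.1425  0.0707] rect mm 607.5 -141.4 size 15 6 long axis 58.1
1539 mean [ 0.601  -0.1481  0.0293] rect mm 613.9 -147.5 size 61 34 long axis 16.3
```

View pics/w3.png

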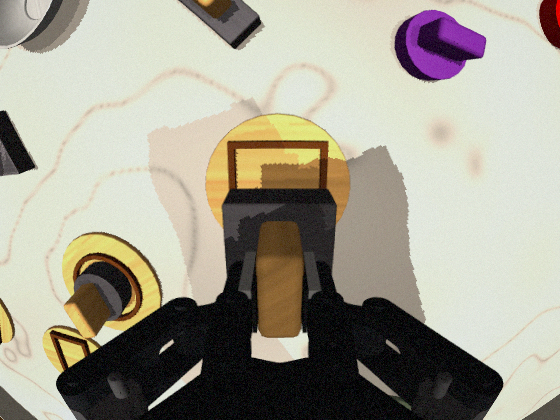

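The square cutter is held straight over its rest, outline at (278,165), and the round cutter sits inside its circle at (100,290). I'll lower it.

>>> {"fn": "apply_moves", "kwargs": {
  "commands": [
    [0,[0.05,0,2.5],0],
    [0,[0,0,2.5],0],
    [0,[0,0,2.5],0],
    [0,[0,0,1.5],0],
    [0,[0,0,0.6],0]
  ]
}}

```text
clock: 9.67
tool_pos: [0.4494, -0.1137, 0.0662]
eef_rot: [0.0, 0.968, -0.251, -0.002]
force: [-0.6, 0.1, -1.6]
opening: 0.0193
grasp_force: 52.8
```

>>> {"fn": "apply_moves", "kwargs": {
  "commands": [
    [0,[0,0,0],0],
    [0,[0,0,0.2],0],
    [0,[0,0,0],0]
  ]
}}

```text
clock: 9.92
tool_pos: [0.4513, -0.113, 0.067]
eef_rot: [-0.0, 0.968, -0.251, 0.001]
force: [0.3, 0.6, -2.2]
opening: 0.0193
grasp_force: 52.8
```

```bash
python3 go.py .451 -.1125 .064 -29
```

```text
t9.92 pos [ 0.4513 -0.113   0.067 ] yaw -29.0 j7 -1.79
turn -0.0  then x -0.05 y -0.03  z 0.30 cm  dist 0.06
```

>>> {"fn": "apply_moves", "kwargs": {
  "commands": [
    [0,[0,0,0.3],0],
    [0,[0,0,0],0],
    [60,[0,0,0],0],
    [60,[0,0,0],0],
    [60,[0,0,0],0]
  ]
}}

```text
clock: 10.33
tool_pos: [0.4511, -0.1125, 0.0635]
eef_rot: [-0.0, 0.968, -0.25, 0.0]
force: [-0.7, -0.1, -0.4]
opening: 0.051
grasp_force: 0.0
```

>>> {"fn": "apply_moves", "kwargs": {
  "commands": [
    [60,[0,0,0],0],
    [60,[0,0,-2],0],
    [60,[0,0,-3],0],
    [60,[0,0,-3],-6.4],
    [60,[0,0,-2],-6.4]
  ]
}}

```text
clock: 10.75
tool_pos: [0.4512, -0.1127, 0.1656]
eef_rot: [0.0, 0.99, -0.138, 0.001]
force: [-0.2, 0.6, -0.6]
opening: 0.0513
grasp_force: 0.0
```

>>> {"fn": "apply_moves", "kwargs": {
  "commands": [
    [60,[0,0,0],-6.4],
    [60,[0,0,0],-6.4],
    [60,[0,0,0],-6.4],
    [60,[0,0,0],-6.4],
    [60,[0,0,0],-6.4]
  ]
}}

```text
clock: 11.17
tool_pos: [0.4509, -0.1125, 0.1634]
eef_rot: [0.0, 0.99, 0.14, 0.0]
force: [0.3, 0.6, -0.0]
opening: 0.0515
grasp_force: 0.0
```

```bash
python3 go.py .627 -.144 .054 16; python3 - <<'E'
from h import *
p,d,c=wrist();cv2.imwrite("pics/w4.png",cv2.convertScaleAbs(p,alpha=1.6))
P=wcloud(d,c)
rect(P,.627,-.144,.045,.066,.082);rect(P,.627,-.144,.06,.024,.036)
E
```

```text
t11.17 pos [ 0.4509 -0.1125  0.1634] yaw 16.1 j7 -1.18
turn 0.1  then x 16.06 y 7.88  z 10.94 cm  dist 17.89
689 mean [ 0.6138 -0.1459  0.0723] rect mm 614.4 -146.7 size 19 20 long axis -68.7
1527 mean [ 0.601  -0.1471  0.0293] rect mm 609.6 -148.3 size 53 34 long axis 16.1
```

>>> {"fn": "apply_moves", "kwargs": {
  "commands": [
    [60,[3.2,1.57,0],0],
    [60,[3.2,1.57,0],0],
    [60,[3.2,1.57,0],0],
    [60,[3.2,1.57,0],0],
    [60,[3.2,1.57,0],0]
  ]
}}

```text
clock: 11.63
tool_pos: [0.6277, -0.1447, 0.1633]
eef_rot: [0.0, 0.991, 0.136, -0.0]
force: [0.0, 0.2, 0.6]
opening: 0.0515
grasp_force: 0.0
```

>>> {"fn": "apply_moves", "kwargs": {
  "commands": [
    [60,[0,0,2],0],
    [60,[0,0,2],0],
    [60,[0,0,0],0],
    [60,[0,0,0],0]
  ]
}}

```text
clock: 11.97
tool_pos: [0.6255, -0.1443, 0.1227]
eef_rot: [-0.0, 0.991, 0.137, -0.001]
force: [1.2, 0.5, 1.2]
opening: 0.0509
grasp_force: 0.0
```

```bash
python3 go.py .6265 -.1435 .054 16
```

```text
t11.97 pos [ 0.6255 -0.1443  0.1227] yaw 15.7 j7 -1.17
turn -0.3  then x 0.11 y -0.05  z 6.87 cm  dist 0.13
```

>>> {"fn": "apply_moves", "kwargs": {
  "commands": [
    [60,[0.1,-0.05,2.5],0],
    [60,[0,0,2.5],0],
    [60,[0,0,1.9],0],
    [60,[0,0,0],0],
    [0,[0,0,0],0]
  ],
  "grip_force": 60
}}

```text
clock: 12.38
tool_pos: [0.6272, -0.1437, 0.0553]
eef_rot: [0.0, 0.991, 0.137, -0.0]
force: [-0.1, 0.2, 0.7]
opening: 0.0406
grasp_force: 0.0
```

>>> {"fn": "apply_moves", "kwargs": {
  "commands": [
    [0,[0,0,0],0],
    [0,[0,0,0],0],
    [0,[0,0,0],0],
    [0,[0,0,0],0],
    [0,[0,0,0],0]
  ]
}}

```text
clock: 12.8
tool_pos: [0.6281, -0.144, 0.0564]
eef_rot: [0.0, 0.991, 0.137, 0.001]
force: [-2.4, 0.3, 9.6]
opening: 0.019
grasp_force: 61.5
```

>>> {"fn": "apply_moves", "kwargs": {
  "commands": [
    [0,[0,0,-2],0],
    [0,[0,0,-3],0],
    [0,[0,0,-3],-6],
    [0,[0,0,-3],-6],
    [0,[0,0,0],-6]
  ]
}}

```text
clock: 13.22
tool_pos: [0.6297, -0.1444, 0.1716]
eef_rot: [0.002, 0.956, 0.293, 0.004]
force: [1.1, -0.2, -1.8]
opening: 0.0189
grasp_force: 60.3
```

>>> {"fn": "apply_moves", "kwargs": {
  "commands": [
    [0,[0,0,0],-6],
    [0,[0,0,0],-6],
    [0,[0,0,0],-6],
    [0,[0,0,0],-6],
    [0,[0,0,0],-6]
  ]
}}

```text
clock: 13.63
tool_pos: [0.6273, -0.1439, 0.1657]
eef_rot: [0.001, 0.848, 0.531, 0.0]
force: [0.3, 0.0, -1.9]
opening: 0.0191
grasp_force: 60.1
```

>>> {"fn": "apply_moves", "kwargs": {
  "commands": [
    [0,[0,0,0],-6],
    [0,[0,0,0],-6],
    [0,[0,0,0],-6],
    [0,[0,0,0],-6],
    [0,[0,0,0],-6]
  ]
}}

```text
clock: 14.05
tool_pos: [0.6273, -0.144, 0.1657]
eef_rot: [0.001, 0.681, 0.732, 0.0]
force: [-0.2, -0.4, -2.9]
opening: 0.019
grasp_force: 60.1
```

```bash
python3 go.py .3615 .2825 .062 144.7
```

```text
t14.05 pos [ 0.6273 -0.144   0.1657] yaw 94.1 j7 -0.01
turn -50.6  then x 46.34 y 19.45  z 10.37 cm  dist 50.25
```

>>> {"fn": "apply_moves", "kwargs": {
  "commands": [
    [0,[0,0,0],-6.3],
    [0,[0,0,0],-6.3],
    [0,[0,0,0],-6.3],
    [0,[0,0,0],-6.3],
    [0,[0,0,0],-6.3]
  ]
}}

```text
clock: 14.47
tool_pos: [0.6272, -0.1441, 0.1656]
eef_rot: [0.001, 0.457, 0.889, -0.0]
force: [-0.4, -0.6, -1.7]
opening: 0.019
grasp_force: 60.1
```

>>> {"fn": "apply_moves", "kwargs": {
  "commands": [
    [0,[0,0,-0.5],-6.3],
    [0,[0,0,0],-6.3],
    [0,[0,0,0],-6.3]
  ]
}}

```text
clock: 14.72
tool_pos: [0.6273, -0.1441, 0.1708]
eef_rot: [0.001, 0.305, 0.952, -0.0]
force: [-0.4, 0.2, -2.0]
opening: 0.0189
grasp_force: 60.1
```

>>> {"fn": "apply_moves", "kwargs": {
  "commands": [
    [0,[3.3,1.4,0],0],
    [0,[3.3,1.4,0],0],
    [0,[3.3,1.4,0],0],
    [0,[3.3,1.4,0],0],
    [0,[3.3,1.4,0],0]
  ]
}}

```text
clock: 15.13
tool_pos: [0.5333, 0.0103, 0.1704]
eef_rot: [0.001, 0.308, 0.951, -0.0]
force: [1.4, -0.5, -1.1]
opening: 0.0193
grasp_force: 60.2
```

>>> {"fn": "apply_moves", "kwargs": {
  "commands": [
    [0,[3.3,1.4,0],0],
    [0,[3.3,1.4,0],0],
    [0,[3.3,1.4,0],0],
    [0,[3.3,1.4,0],0],
    [0,[3.3,1.4,0],0]
  ]
}}

```text
clock: 15.55
tool_pos: [0.4406, 0.1638, 0.1704]
eef_rot: [0.001, 0.308, 0.951, 0.0]
force: [0.8, 1.0, -2.1]
opening: 0.0194
grasp_force: 60.2
```

```bash
python3 go.py .3615 .2825 .064 144.7; python3 - <<'E'
from h import *
p,d,c=wrist();cv2.imwrite("pics/w5.png",cv2.convertScaleAbs(p,alpha=1.6));np.save("pics/w5.npy",d)
P=wcloud(d,c)
m=(np.hypot(P[...,0]-.361,P[...,1]-.2825)<.08)&(P[...,2]>.005)&(P[...,2]<.012)
m=cv2.morphologyEx(m.astype(np.uint8),cv2.MORPH_OPEN,np.ones((3,3)))>0
print(cv2.minEnclosingCircle((P[m][:,:2]*1000).astype(np.float32)))
rect(P,.3615,.2825,.068,.0125,.0195)
E
```

```text
t15.55 pos [0.4406 0.1638 0.1704] yaw 144.2 j7 0.08
turn -0.5  then x 13.32 y 5.11  z 10.64 cm  dist 14.26
((362.17962646484375, 282.946533203125), 68.03646850585938)
1854 mean [0.3777 0.2725 0.0152] rect mm 369.4 277.8 size 63 98 long axis -35.4
```

View pics/w5.png

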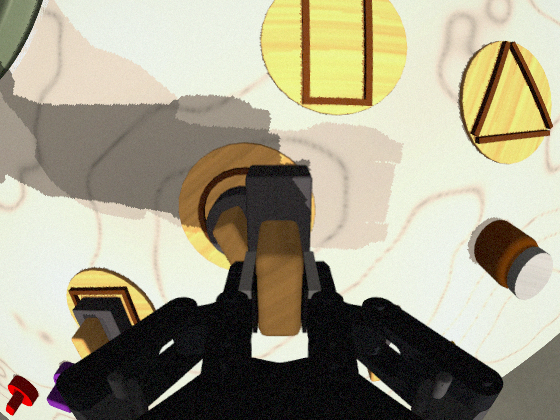

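The oblong cutter is held at (278,190) and its rest outline is ahead at (335,50). The square cutter is inside its outline at (105,310) and the round one at (235,225). The triangle rest is at (507,100) and the jar at (512,258).

>>> {"fn": "apply_moves", "kwargs": {
  "commands": [
    [0,[3.3,1.28,0],0],
    [0,[3.3,1.28,0],0],
    [0,[3.3,1.28,0],0],
    [0,[3.3,1.28,0],-0.4],
    [0,[0,0,0],0]
  ]
}}

```text
clock: 16.02
tool_pos: [0.361, 0.2871, 0.1708]
eef_rot: [0.0, 0.3, 0.954, 0.002]
force: [-1.0, 0.8, -0.8]
opening: 0.0192
grasp_force: 60.2
```

>>> {"fn": "apply_moves", "kwargs": {
  "commands": [
    [0,[0,0,2],0],
    [0,[0,0,2],0],
    [0,[0,0,2],0],
    [0,[0,0,0],0],
    [0,[0,0,0],0]
  ]
}}

```text
clock: 16.43
tool_pos: [0.3642, 0.2814, 0.1098]
eef_rot: [0.0, 0.304, 0.953, -0.0]
force: [-0.1, 0.5, -1.6]
opening: 0.0189
grasp_force: 60.0
```

```bash
python3 go.py .3622 .2829 .0645 144.6; python3 - <<'E'
from h import *
p,d,c=wrist(); P=wcloud(d,c);s=bot.observe()['tool_pos']
rect(P,s[0],s[1],.055,s[2]-.031,s[2]-.023)
P=wcloud(np.load("pics/w5.npy"),c) if 0 else P
m=(np.hypot(P[...,0]-.508,P[...,1]-.419)<.08)&(P[...,2]>.005)&(P[...,2]<.012)
print(cv2.minEnclosingCircle((P[m][:,:2]*1000).astype(np.float32)))
E
```

```text
t16.43 pos [0.3642 0.2814 0.1098] yaw 144.6 j7 -0.33
turn 0.0  then x 0.25 y 0.00  z 4.53 cm  dist 0.25
3719 mean [0.3418 0.2966 0.0826] rect mm 346.6 293.3 size 34 43 long axis -35.3
((508.7109680175781, 420.3285827636719), 68.65755462646484)
```

>>> {"fn": "apply_moves", "kwargs": {
  "commands": [
    [0,[0.35,0,1.5],0],
    [0,[0,0,1.5],0],
    [0,[0,0,0.9],0],
    [0,[0,0,0.3],0],
    [0,[0,0,0],0]
  ]
}}

```text
clock: 16.9
tool_pos: [0.3615, 0.2837, 0.0676]
eef_rot: [0.0, 0.304, 0.953, 0.0]
force: [-0.5, 0.2, -1.2]
opening: 0.0191
grasp_force: 60.2
```

>>> {"fn": "apply_moves", "kwargs": {
  "commands": [
    [0,[0,0,0],0],
    [0,[0,0,0],0]
  ]
}}

```text
clock: 17.07
tool_pos: [0.3617, 0.2839, 0.0681]
eef_rot: [0.0, 0.304, 0.953, 0.0]
force: [-0.0, -0.1, -1.5]
opening: 0.0188
grasp_force: 60.2
```

```bash
python3 go.py .3622 .2829 .0645 144.6
```

```text
t17.07 pos [0.3617 0.2839 0.0681] yaw 144.6 j7 -0.41
turn 0.0  then x -0.10 y -0.05  z 0.36 cm  dist 0.11
```

>>> {"fn": "apply_moves", "kwargs": {
  "commands": [
    [0,[0,0,0.35],0],
    [0,[0,0,0],0],
    [60,[0,0,0],0],
    [60,[0,0,0],0],
    [60,[0,0,0],0]
  ]
}}

```text
clock: 17.48
tool_pos: [0.3614, 0.2837, 0.0639]
eef_rot: [0.0, 0.304, 0.953, 0.0]
force: [-0.1, -0.2, -0.6]
opening: 0.0512
grasp_force: 0.0
```

>>> {"fn": "apply_moves", "kwargs": {
  "commands": [
    [60,[0,0,0],0],
    [60,[0,0,-2],0],
    [60,[0,0,-3],0],
    [60,[0,0,-3],-4.7],
    [60,[0,0,-2],-4.7]
  ]
}}

```text
clock: 17.9
tool_pos: [0.3613, 0.284, 0.166]
eef_rot: [0.0, 0.223, 0.975, 0.0]
force: [0.4, 0.0, -0.3]
opening: 0.0514
grasp_force: 0.0
```

```bash
python3 go.py .648 .142 .055 154; python3 - <<'E'
from h import *
p,d=bot.grab_frame("top");P=cloud(d,bot.get_calibration("top"))
rect(P,.648,.142,.045,.066,.082);rect(P,.648,.142,.06,.024,.036)
E
```

```text
t17.90 pos [0.3613 0.284  0.166 ] yaw 154.2 j7 -0.10
turn 0.2  then x -32.00 y -0.19  z 11.10 cm  dist 32.00
85 mean [0.6479 0.1431 0.0749] rect mm 649.1 142.5 size 20 45 long axis -27.5
155 mean [0.6439 0.1413 0.0303] rect mm 647.8 152.3 size 83 69 long axis 6.0
```

>>> {"fn": "apply_moves", "kwargs": {
  "commands": [
    [70,[-3.6,0,0],0],
    [70,[-3.6,0,0],0],
    [70,[-3.6,0,0],0],
    [70,[-3.6,0,0],0],
    [70,[-3.6,0,0],0]
  ]
}}

```text
clock: 18.37
tool_pos: [0.5246, 0.2034, 0.1637]
eef_rot: [0.0, 0.225, 0.974, -0.0]
force: [0.8, 0.5, 0.1]
opening: 0.0599
grasp_force: 0.0
```

>>> {"fn": "apply_moves", "kwargs": {
  "commands": [
    [70,[-3.6,0,0],0],
    [70,[-3.6,0,0],0],
    [70,[-3.6,0,0],0],
    [70,[-3.2,0,0],1],
    [70,[0,0,0],0]
  ]
}}

```text
clock: 18.78
tool_pos: [0.6533, 0.1387, 0.1627]
eef_rot: [0.001, 0.237, 0.972, -0.001]
force: [1.1, 0.8, 0.1]
opening: 0.0597
grasp_force: 0.0
```

>>> {"fn": "apply_moves", "kwargs": {
  "commands": [
    [70,[0,0,1.5],0],
    [70,[0,0,1.5],0],
    [70,[0,0,0],0],
    [70,[0,0,0],0]
  ]
}}

```text
clock: 19.12
tool_pos: [0.6478, 0.1437, 0.1325]
eef_rot: [-0.001, 0.233, 0.973, -0.0]
force: [0.0, 0.4, 0.3]
opening: 0.0602
grasp_force: 0.0
```

```bash
python3 go.py .6485 .1425 .055 153; python3 - <<'E'
from h import *
p,d,c=wrist(); P=wcloud(d,c); rect(P,.6485,.1425,.045,.066,.078);rect(P,.6485,.1425,.06,.024,.036)
cv2.imwrite("pics/w6.png",cv2.convertScaleAbs(p,alpha=1.6))
E
```

```text
t19.12 pos [0.6478 0.1437 0.1325] yaw 153.1 j7 0.40
turn 0.1  then x -0.12 y -0.08  z 7.75 cm  dist 0.14
1964 mean [0.6463 0.1453 0.0726] rect mm 648.0 144.6 size 20 44 long axis -27.6
3061 mean [0.6401 0.148  0.0292] rect mm 647.6 155.8 size 84 73 long axis 2.7
```

View pics/w6.png

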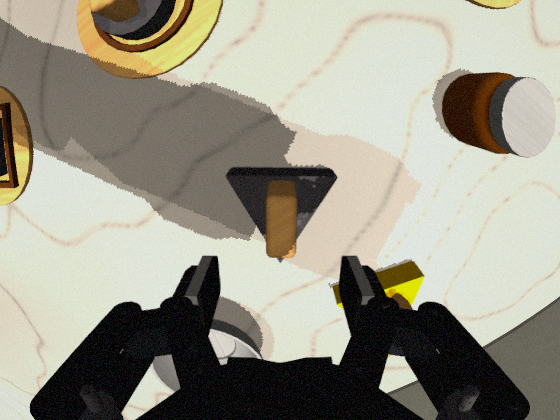

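The dark triangle cutter is between the jaws at (280,215). The yellow look-alike is well to the side at (385,290). Grasping.

>>> {"fn": "apply_moves", "kwargs": {
  "commands": [
    [70,[0,0.1,2.7],0],
    [70,[0,0,2.7],0],
    [70,[0,0,2.3],0],
    [70,[0,0,0],0],
    [0,[0,0,0],0]
  ]
}}

```text
clock: 19.58
tool_pos: [0.649, 0.1447, 0.057]
eef_rot: [-0.0, 0.233, 0.972, -0.0]
force: [-0.2, 0.3, 0.5]
opening: 0.0491
grasp_force: 0.0
```

>>> {"fn": "apply_moves", "kwargs": {
  "commands": [
    [0,[0,0,0],0],
    [0,[0,0,0],0],
    [0,[0,0,0],0],
    [0,[0,0,0],0],
    [0,[0,0,0],0]
  ]
}}

```text
clock: 20.0
tool_pos: [0.6503, 0.1447, 0.0588]
eef_rot: [0.001, 0.233, 0.972, 0.001]
force: [-1.7, 0.6, 7.4]
opening: 0.019
grasp_force: 59.7
```

>>> {"fn": "apply_moves", "kwargs": {
  "commands": [
    [0,[0,0,-2],0],
    [0,[0,0,-3],0],
    [0,[0,0,-3],6],
    [0,[0,0,-3.5],6],
    [0,[0,0,0],6]
  ]
}}

```text
clock: 20.42
tool_pos: [0.6519, 0.1455, 0.1796]
eef_rot: [0.003, 0.385, 0.923, 0.003]
force: [1.3, -0.8, -0.9]
opening: 0.0194
grasp_force: 59.2
```

>>> {"fn": "apply_moves", "kwargs": {
  "commands": [
    [0,[0,0,0],6],
    [0,[0,0,0],6],
    [0,[0,0,0],6],
    [0,[0,0,0],6],
    [0,[0,0,0],6]
  ]
}}

```text
clock: 20.83
tool_pos: [0.6495, 0.1444, 0.173]
eef_rot: [0.0, 0.611, 0.792, 0.001]
force: [0.2, 0.2, -1.9]
opening: 0.0189
grasp_force: 59.0
```

>>> {"fn": "apply_moves", "kwargs": {
  "commands": [
    [0,[0,0,0],6],
    [0,[0,0,0],5],
    [0,[0,0,0],0],
    [0,[0,0,0],0]
  ]
}}

```text
clock: 21.17
tool_pos: [0.6495, 0.1445, 0.1726]
eef_rot: [0.0, 0.681, 0.733, 0.0]
force: [-0.1, 0.5, -1.0]
opening: 0.0192
grasp_force: 59.0
```

```bash
python3 go.py .5085 .420 .064 94; python3 - <<'E'
from h import *
p,d,c=wrist(); P=wcloud(d,c)
m=(np.hypot(P[...,0]-.508,P[...,1]-.419)<.08)&(P[...,2]>.005)&(P[...,2]<.012)
print(cv2.minEnclosingCircle((P[m][:,:2]*1000).astype(np.float32)))
m=(np.hypot(P[...,0]-.508,P[...,1]-.419)<.08)&(P[...,2]>.013)&(P[...,2]<.0195)
T=cv2.minEnclosingTriangle((P[m][:,:2]*1000).astype(np.float32).reshape(-1,1,2))[1].reshape(-1,2)
D=T-T.mean(0);print(T.round(),T.mean(0),np.degrees(np.arctan2(D[:,1],D[:,0])))
cv2.imwrite("pics/w7.png",cv2.convertScaleAbs(p,alpha=1.6))
E
```

```text
t21.17 pos [0.6495 0.1445 0.1726] yaw 94.2 j7 -0.47
turn 0.2  then x 28.46 y -12.14  z 10.86 cm  dist 30.95
((0.0, 0.0), 0.0)Traceback (most recent call last):
  File "<stdin>", line 6, in <module>
cv2.error: OpenCV(4.12.0) /io/opencv/modules/imgproc/src/min_enclosing_triangle.cpp:320: error: (-215:Assertion failed) !points.empty() in function 'findMinEnclosingTriangle'
```

>>> {"fn": "apply_moves", "kwargs": {
  "commands": [
    [0,[3.5,-1.5,0],0],
    [0,[3.5,-1.5,0],0],
    [0,[3.5,-1.5,0],0],
    [0,[3.5,-1.5,0],0],
    [0,[3.5,-1.5,0],0]
  ]
}}

```text
clock: 21.63
tool_pos: [0.5614, 0.315, 0.1722]
eef_rot: [-0.0, 0.681, 0.732, 0.0]
force: [1.3, -0.6, -1.6]
opening: 0.0186
grasp_force: 59.0
```

```bash
python3 - <<'E'
from h import *
p,d,c=wrist(); P=wcloud(d,c)
cv2.imwrite("pics/w7.png",cv2.convertScaleAbs(p,alpha=1.6))
r=np.hypot(P[...,0]-.508,P[...,1]-.419)<.08
m=r&(P[...,2]>.005)&(P[...,2]<.012)
print(cv2.minEnclosingCircle((P[m][:,:2]*1000).astype(np.float32)))
m=r&(P[...,2]>.013)&(P[...,2]<.0195)
T=cv2.minEnclosingTriangle((P[m][:,:2]*1000).astype(np.float32).reshape(-1,1,2))[1].reshape(-1,2)
D=T-T.mean(0);print(T.round(),T.mean(0),np.degrees(np.arctan2(D[:,1],D[:,0])))
s=bot.observe()['tool_pos'];print(s);rect(P,s[0],s[1],.06,s[2]-.0588+.025,s[2]-.0588+.034)
E
python3 go.py .5085 .420 .067 94
```

```text
((509.39715576171875, 420.51202392578125), 67.96804809570312)
[[439. 455.]
 [574. 464.]
 [515. 343.]] [509.28345 420.54782] [154.0892    33.972137 -85.86595 ]
[0.5564768  0.32356299 0.17252477]
4889 mean [0.5604 0.3304 0.1428] rect mm 560.9 324.7 size 84 34 long axis 4.0
t21.68 pos [0.5565 0.3236 0.1725] yaw 94.6 j7 -0.78
turn 0.6  then x 9.95 y -4.11  z 10.55 cm  dist 10.77
```

View pics/w7.png

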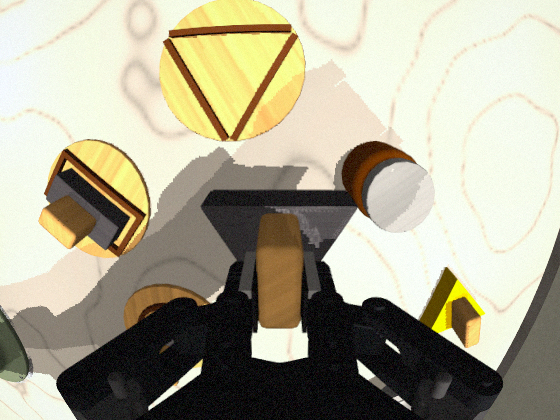

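The oblong cutter is seated in its outline at (92,205). The triangle is held at (280,230) with its flat side ahead, matching its rest at (232,70). The jar at (390,188) is untouched.

>>> {"fn": "apply_moves", "kwargs": {
  "commands": [
    [0,[3.3,-1.35,0],0],
    [0,[3.3,-1.35,0],0],
    [0,[3.2,-1.35,0],0],
    [0,[0,0,2],0],
    [0,[0,0,2],0]
  ]
}}

```text
clock: 22.1
tool_pos: [0.514, 0.4113, 0.1325]
eef_rot: [-0.0, 0.68, 0.734, 0.001]
force: [1.5, -0.8, -1.8]
opening: 0.019
grasp_force: 59.1
```

>>> {"fn": "apply_moves", "kwargs": {
  "commands": [
    [0,[0,0,2],0],
    [0,[0,0,0],0],
    [0,[0,0,0],0],
    [0,[0,0,0],0]
  ]
}}

```text
clock: 22.43
tool_pos: [0.5156, 0.4088, 0.1131]
eef_rot: [-0.0, 0.682, 0.732, 0.001]
force: [0.1, -0.2, -0.8]
opening: 0.0188
grasp_force: 58.9
```

```bash
python3 - <<'E'
from h import *
p,d,c=wrist(); P=wcloud(d,c);s=bot.observe()['tool_pos'];print(s)
rect(P,s[0],s[1],.06,s[2]-.0588+.025,s[2]-.0588+.034)
E
python3 go.py .5093 .4205 .067 94
```

```text
[0.51571613 0.40889487 0.11334066]
4899 mean [0.5147 0.4242 0.0837] rect mm 515.0 418.7 size 84 34 long axis 4.0
t22.48 pos [0.5157 0.4089 0.1133] yaw 94.0 j7 -0.96
turn 0.0  then x 1.20 y -0.56  z 4.63 cm  dist 1.33
```

>>> {"fn": "apply_moves", "kwargs": {
  "commands": [
    [0,[0.95,-0.55,0],0],
    [0,[0,0,1.5],0],
    [0,[0,0,1.5],0],
    [0,[0,0,1],0],
    [0,[0,0,0.3],0]
  ]
}}

```text
clock: 22.9
tool_pos: [0.5082, 0.4171, 0.0669]
eef_rot: [-0.0, 0.682, 0.732, -0.001]
force: [-0.2, 0.4, 0.3]
opening: 0.0187
grasp_force: 59.2
```

>>> {"fn": "apply_moves", "kwargs": {
  "commands": [
    [0,[0,0,0],0],
    [0,[0,0,0],0],
    [0,[0,0,0],0]
  ]
}}

```text
clock: 23.15
tool_pos: [0.5092, 0.4178, 0.0694]
eef_rot: [0.0, 0.682, 0.731, 0.0]
force: [-0.4, -0.1, -2.1]
opening: 0.0191
grasp_force: 59.0
```

```bash
python3 go.py .5093 .4205 .067 94
```

```text
t23.15 pos [0.5092 0.4178 0.0694] yaw 94.0 j7 -1.00
turn 0.0  then x 0.27 y 0.03  z 0.24 cm  dist 0.27
```

>>> {"fn": "apply_moves", "kwargs": {
  "commands": [
    [0,[0,0,0.25],0],
    [0,[0,0,0],0],
    [60,[0,0,0],0],
    [60,[0,0,0],0],
    [60,[0,0,0],0]
  ]
}}

```text
clock: 23.57
tool_pos: [0.5089, 0.4176, 0.0664]
eef_rot: [-0.0, 0.682, 0.731, 0.0]
force: [-0.2, 0.5, -0.6]
opening: 0.051
grasp_force: 0.0
```

>>> {"fn": "apply_moves", "kwargs": {
  "commands": [
    [60,[0,0,0],0],
    [60,[0,0,-2],0],
    [60,[0,0,-3],0],
    [60,[0,0,-4],0],
    [60,[0,0,-4],0]
  ]
}}

```text
clock: 23.98
tool_pos: [0.5084, 0.4173, 0.1974]
eef_rot: [-0.0, 0.682, 0.732, -0.001]
force: [1.3, 1.2, 0.6]
opening: 0.0511
grasp_force: 0.0
```

>>> {"fn": "apply_moves", "kwargs": {
  "commands": [
    [60,[-3,2,-2],0],
    [60,[-3,2,-2],0],
    [60,[-3,2,-2],0],
    [60,[-3,2,-2],0],
    [60,[-3,2,0],0]
  ]
}}

```text
clock: 24.4
tool_pos: [0.621, 0.2741, 0.2807]
eef_rot: [0.001, 0.682, 0.731, 0.002]
force: [0.0, 0.6, -0.6]
opening: 0.0514
grasp_force: 0.0
```

>>> {"fn": "apply_moves", "kwargs": {
  "commands": [
    [60,[0,0,0],0],
    [60,[0,0,0],0],
    [60,[0,0,0],0]
  ]
}}

```text
clock: 24.65
tool_pos: [0.6187, 0.2754, 0.276]
eef_rot: [-0.0, 0.682, 0.731, -0.0]
force: [-0.3, 0.8, -0.4]
opening: 0.0514
grasp_force: 0.0
```

```bash
python3 - <<'E'
from h import *
p,d,c=wrist();P=wcloud(d,c);cv2.imwrite("pics/w8.png",cv2.convertScaleAbs(p,alpha=1.6))
T,td=bot.grab_frame("top");Q=cloud(td,bot.get_calibration("top"))
cv2.imwrite("pics/top8.png",cv2.convertScaleAbs(cv2.resize(T[130:300,110:450],None,fx=2.35,fy=2.35,interpolation=cv2.INTER_CUBIC),alpha=1.8))
for n,x,y in(("round",.4444,.1194),("square",.451,-.1125),("oblong",.3622,.2829),("tri",.5093,.4205)):
    for N,C in(("w",P),("t",Q)):
        for lo,hi in((.07,.095),(.033,.043)):
            try: print(n,N,end=' ');rect(C,x,y,.05,lo,hi)
            except Exception: print('-')
E
```

```text
round w 514 mean [0.4488 0.1203 0.0792] rect mm 447.3 117.8 size 21 43 long axis -11.1
round w 714 mean [0.4533 0.129  0.0375] rect mm 450.2 122.6 size 52 63 long axis -35.0
round t 2 mean [0.4617 0.1028 0.0767] rect mm 461.7 102.8 size 3 0 long axis -8.2
round t 23 mean [0.466  0.0991 0.0378] rect mm 467.1 98.9 size 26 15 long axis 23.6
square w 169 mean [ 0.4459 -0.103   0.0783] rect mm 445.8 -108.0 size 20 32 long axis -26.0
square w 362 mean [ 0.45   -0.0964  0.0377] rect mm 449.5 -109.8 size 62 56 long axis 61.2
square t 87 mean [ 0.4513 -0.113   0.0833] rect mm 452.3 -112.9 size 19 43 long axis -26.3
square t 203 mean [ 0.4511 -0.1132  0.0384] rect mm 452.0 -113.2 size 60 60 long axis -28.8
oblong w 573 mean [0.3671 0.283  0.0794] rect mm 364.4 282.3 size 20 44 long axis -35.6
oblong w 887 mean [0.3728 0.2822 0.0373] rect mm 363.7 282.3 size 35 89 long axis -35.6
oblong t 95 mean [0.3635 0.2799 0.0818] rect mm 363.6 280.9 size 21 43 long axis -36.1
oblong t 122 mean [0.3584 0.2825 0.0385] rect mm 362.9 281.2 size 34 86 long axis -34.6
tri w 815 mean [0.5114 0.4182 0.0801] rect mm 510.0 419.1 size 20 44 long axis -86.8
tri w 1291 mean [0.5168 0.4172 0.0373] rect mm 519.2 425.7 size 73 83 long axis -56.6
tri t 101 mean [0.5098 0.4169 0.082 ] rect mm 510.2 418.2 size 20 46 long axis -87.9
tri t 144 mean [0.5071 0.416  0.0379] rect mm 517.2 423.7 size 69 81 long axis -55.1
```

View pics/w8.png

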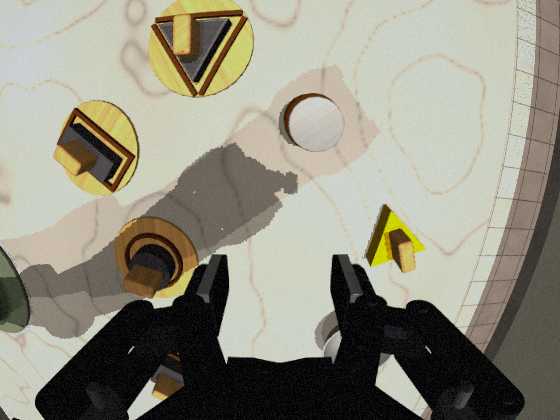

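View pics/top8.png

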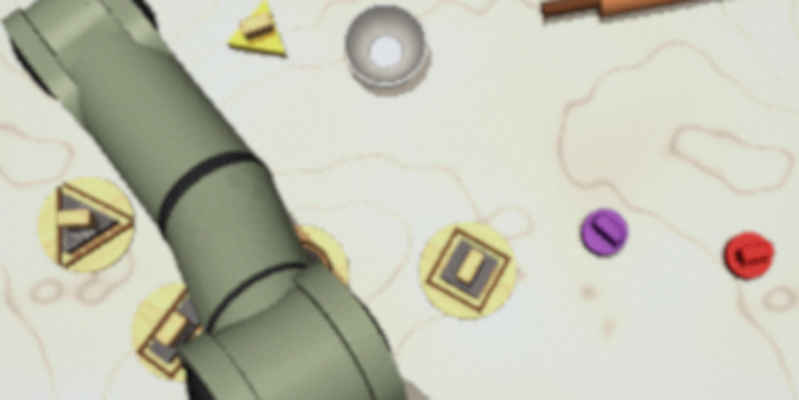

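All four cutters sit inside their rims, with steel tops at about 38 mm as expected. The triangle is at wrist (202,45), the oblong at (97,145), the round at (155,258) and the square at top crop (468,268). The bowl and jar haven't moved.

```bash
python3 -c "
from cell import bot
print(bot.close_job())"
```

```text
the job is handed in; nothing more can be done
None
```

All four cutters are upright and fully down inside their matching rests, confirmed by camera depth before hand-in; the bowl and jar were left alone, and the job is handed in at about 25 s of the 115 s allowed.

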